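# Dry-run the cup switch of a descaled hot-water pot

### The arm

A 6-joint arm with a two-finger parallel gripper is mounted at the origin on a cart in front of the work surface, level with it; the furniture and walls round the work are solid. World frame = base frame: x ahead of the robot, y to its left, z up, the work surface at z = 0. Lengths are in m, angles in degrees, forces in N, time in s.
With the tool pointing down it reaches from about 0.4 to 0.925 m from the base axis. Payload 3.4 kg.
Tool frame: the origin (TCP) lies on the centre line of the jaws, within the pads' length; the fingertips stand 11 mm ahead of it and the grasp point (between the pads) lies 8 mm behind it; z points along the fingers, y is the line along which they close (so a half turn about z gives the same grasp; the last joint's range is limited). The gripper opens to 85 mm and grips with 20 to 120 N. Pads are 22 mm wide; open, the fingers measure 114 mm over their backs; the gripper's body (76 mm by 85 mm) begins 54 mm behind the grasp point. The pads swing forward as they close: fully open they stand 13 mm farther back than shut.
Start: joints at [66.606, 17.578, 86.31, -0, 76.112, -4.211], TCP at [0.189, 0.543, 0.242] pointing down, gripper open.
Joint ranges: [-179.03, 179.03], [-60, 130.46], [8.19, 133.38], [-81.62, 261.62], [5.75, 156.47], [-153.77, 153.77]. Speed limits (degrees/s): [147.25, 147.25, 180, 180, 180, 180].

### API

Orientations are given as a 3x3 rotation matrix whose columns are the frame's x, y, z axes.
In Python, from bench import robot, imaging, workorder, spot_in, tip_of gives the robot as it stands. The module is installed in compiled form; this text tells all that it offers.
- The arm moves only by the shell command python3 -m handwheel 'ROWS' [OPENING]. ROWS is JSON, a list of rows, each an object of numbers: "tx", "ty", "tz": the shift along the tool's x, y, z in cm; "ax", "ay", "az": the turn, a rotation vector about the tool's x, y, z in units of 5 degrees (1.0 is 5 degrees). In form: [{"tx": .., "ty": .., "tz": .., "ax": .., "ay": .., "az": ..}, ...]. A call has 1 to 8 rows; each row is the pose to reach, as a shift and turn from the pose commanded when the call began, along the tool's axes at that moment; what a row does not reach only later rows make up. A row lasts 1/8 s, in which the tool goes at most 62.5 mm and 10.7 degrees, less where a joint would pass 70% of its speed; a pose out of reach is approached as far as the arm can. A call with a gripper value outside its range is refused whole. OPENING is the finger opening in cm, from 0 to 8.54, set as the call begins (- or left out, the last holds). The fingers move at their own pace and stop on an object; the grip force is fixed at half the most. Time passes only in rows, so rows that repeat a pose let the fingers close. It gives the time, the measured TCP pose, the force, the opening and the grip force at its end, in the units of the state.
- robot.read_state(): the state, without advancing time (a new reading comes with each control period).
- imaging.get_image(name): name is "side" or "top"; returns a dict with "img" (420x560x3 uint8, red, green, blue), "camera_matrix" (3x3 intrinsics, pixels), "k1" (the pictures are not rectified: a ray, as slopes to the right and down, at radius r is drawn at 1 + k1 r^2 times it, then the intrinsics apply), "world_from_camera" (4x4, takes a point from camera to world coordinates). Camera axes: x right, y down, z forward; pixel columns grow to the right and rows downward; lengths in m; the calibration is good to about 2 mm. A picture is of the moment at which its call begins. There is no depth.
- workorder.close_job(): hands the job in; it is judged then, once.
Trained networks look in a picture, given as the dict that the camera call returned (one of the last four; its "shot" number tells which), for a name from the list of things; names that differ only in an ending like _2 or _b are one class to them, and where a whole thing is asked for, a point or a joint stands for the part that bears it (a point fixed in the world has none). Each returns a list of dicts, best first, with "conf" (0 to 1); they miss things now and then, are a little off and sometimes report something else, mostly with a low value. They report only what shows in the picture. A call takes as long as a camera call.
- spot_in(picture, query): "bbox" ([left, top, right, bottom] in pixels, round what is visible of it).
- tip_of(picture, query): "centre" ([column, row] in pixels: a listed point, or the origin of a listed thing).
The state is a dict: "time_s": time; "joint_pos": joint angles; "joint_vel": joint speeds; "tau": joint torques, N m; "tool_pos": TCP position; "eef_rot": TCP orientation; "ft_force": force on the tool from outside, world axes, zero at the start; "wrist_torque": the same for the moment, N m; "gripper_width": finger opening in m; "grasp_force": force on a finger pad.
Only numpy, scipy, OpenCV 4.12 (cv2) and the standard library are available. Lean on these libraries where they do the work, as an engineer would, in place of code of your own. Each camera call takes 0.05 s, during which the arm holds its last target. There are 200 camera calls.

### The job

The hot-water pot has been descaled and stands empty with its lid up, so before it is filled it gets a dry run of its cup switch, which is dead while the lid is open. Press the lid down until it snaps shut and stays, then push the orange mug against the roller lever under the spout until the switch trips, a little past the middle of the lever's swing but not against its stop, and keep it there for two full seconds. Then draw the mug back well clear, so that the lever springs out again, and leave it standing on the wooden board, without shifting the glass, the cup or the sugar jar.

Things in the scene. Friction and masses are not known exactly. Their poses are not given: they have to be found in the camera images.
- water_pot: Fixed steel pot, black foot and collar, 132 mm across, rim 169 mm high; origin: centre of its underside, on the board. Its own -x is the front, z up. A black nose 58 mm wide juts out in front: 120 mm from the pot's axis at its tip, underside 124 mm, top 166 mm up; a spout 109 mm out hangs down to 115 mm. On the nose a grey ribbed thumb slide would free the lid if pushed back; leave it alone.
- pot_lid (a joint): Lid hinge, rad: 0 latched shut, 0.60 fully up (the start; a spring holds it up). Axis level, across the pot, 60 mm behind the pot's axis, 170 mm above its underside. Pressing the lid's front takes 1 to 2 N on the way, 5 to 7 N over the catch between 0.1 and 0.03; it yields to -0.02 (rubber seal), then the latch holds it at 0 when let go.
- lid_front (a point): Point on the lid's black top face where to press it: on the middle line, 100 mm from the hinge axis and 11 mm above the lid's plane through that axis; moves with the lid. The lid's tongue reaches 140 mm from the axis.
- cup_lever (a joint): Swing of the steel cup lever, rad: 0 hanging free (start), grows as the roller is pushed towards the pot; the switch trips from 0.28 on, hard stop at 0.52, keep below 0.47. Sprung: 3 N at the roller to start, 4 N at 0.30, 5 N at the stop, so it shoves a free mug back out.
- roller (a point): Centre of the white roller, 18 mm thick, 24 mm wide, axle across the pot, at the lever's lower end: at rest 118 mm in front of the pot's axis, 48 mm above the board. Pivot 90 mm in front of the axis, 126 mm up (83 mm arm). It moves 23 mm towards the pot to 0.28 rad, 31 mm to 0.38, 38 mm to 0.47.
- orange_mug: Orange mug, 0.27 kg, loose, empty: straight round wall 80 mm across and 101 mm high, wall taken as 12 mm thick (inside 56 mm across). Origin: on the board, 16.5 mm off the round body's axis; own z up; the handle lies along its own -y and reaches 57 mm from the origin. Handle at the start: towards the robot or up to 55 degrees right of that. Pushed higher than 50 mm up it may tip.
- mug_axis (a point): Foot of the axis of the mug's round body (its centre at board height).
- sugar_jar: Glass sugar jar with a grey lid, 54 mm across, 80 mm high, loose; origin under its centre. Bystander.
- espresso_cup: Small white cup, about 60 mm across with a handle, 62 mm high, loose; origin under it. Bystander.
- glass: Small clear tumbler, 45 mm across, 62 mm high, loose; origin under its centre. Bystander.
- hob_board: Fixed beech board over the hob, 490 x 470 x 16 mm; its top, on which pot and mug stand, is 0.052 m above the worktop level z = 0; origin: centre of its underside; long side along its own x.

How it is judged (in metres and radians):
On the way, in this order (a step that is already met when the one before it is completed fails the run):
1. the lid is snapped shut and stays shut (hinge below 0.04 rad) with the robot off the pot (value of joint pot_lid below 0.04 rad and contact force between each of the fingers, the arm and water_pot below 0.3 N), for 0.3 s.
2. with the lid shut, the mug holds the roller lever past its trip point (0.28 rad) for 1.5 s, mug against the roller and fingers off the pot and lever (value of joint pot_lid below 0.04 rad and value of joint cup_lever above 0.28 rad and contact force between orange_mug and water_pot above 0.3 N and horizontal distance between mug_axis and roller below 0.057 m and contact force between the fingers and water_pot below 0.5 N), for 1.5 s.
At the end, for the whole second after the job is handed in: Lid latched shut (below 0.04 rad); lever sprung back (below 0.04 rad); mug at rest upright on the board (within 0.1 rad and 6 mm), its axis over 60 mm from the roller's centre, so over 11 mm clear of it (value of joint each of pot_lid, cup_lever below 0.04 rad and horizontal distance between mug_axis and roller above 0.06 m and angle between orange_mug's own z axis and vertical below 0.1 rad and height (world z) of orange_mug between 0.046 and 0.058 m and linear speed of orange_mug below 0.02 m/s); the robot touches nothing.
It fails at once if the lever is driven against its stop (over 0.47 rad) (value of joint cup_lever above 0.47 rad).
It fails at once if the mug is tipped over (0.6 rad) (angle between orange_mug's own z axis and vertical above 0.6 rad).
It fails at once if the sugar jar, the white cup or the glass is shifted by 25 mm or more (distance of any of sugar_jar, espresso_cup, glass from where it was at the start of the episode above 0.025 m).
It also fails if it takes over 62 s, if anything falls off the work surface, if the arm or the gripper's body presses on something with over 40 N, if the wrist force passes 120 N, or if a joint passes its speed limit or range.

## Working session

There is one attempt and no reset: what is moved stays moved. The work goes in short steps, Python scripts to look and compute and a shell command to move; the robot and the scene stay as the last step left them, time stands still between calls to the robot, and variables do not carry over. Pictures are saved under pics/ and viewed, at most 12 in all, crops included, and the job is handed in when it is done.

```bash
mkdir -p pics; cat > h.py <<'E'
import numpy as np, cv2
from bench import robot, imaging, workorder, spot_in, tip_of
def ray(p,uv):
    K=p["camera_matrix"];T=np.array(p["world_from_camera"]);k=p["k1"]
    d=np.array([(uv[0]-K[0][2])/K[0][0],(uv[1]-K[1][2])/K[1][1]]);s=d.copy()
    for _ in range(30): s=d/(1+k*(s@s))
    return T[:3,3],T[:3,:3]@np.array([s[0],s[1],1])
def atz(p,uv,z):
    o,d=ray(p,uv); return o+d*(z-o[2])/d[2]
def proj(p,X):
    K=p["camera_matrix"];T=np.array(p["world_from_camera"])
    c=T[:3,:3].T@(np.array(X)-T[:3,3]);s=c[:2]/c[2];s=s*(1+p["k1"]*(s@s))
    return np.array([K[0][0]*s[0]+K[0][2],K[1][1]*s[1]+K[1][2]])
def tri(a,ua,b,ub):
    o1,d1=ray(a,ua);o2,d2=ray(b,ub);d1/=np.linalg.norm(d1);d2/=np.linalg.norm(d2)
    t=np.linalg.lstsq(np.c_[d1,-d2],o2-o1,rcond=None)[0]
    x,y=o1+t[0]*d1,o2+t[1]*d2;return (x+y)/2,np.linalg.norm(x-y)
def save(p,n): cv2.imwrite("pics/"+n,p["img"][:,:,::-1])
E
cat > a.py <<'E'
from h import *
np.set_printoptions(precision=3,suppress=True)
P={n:imaging.get_image(n) for n in("side","top")}
for n in P: save(P[n],n+"0.png");print(n,np.array(P[n]["world_from_camera"])[:3,3])
zb=.052
for q,z in(("water_pot",zb),("lid_front",None),("roller",zb+.048),("orange_mug",zb),("mug_axis",zb),("sugar_jar",zb),("espresso_cup",zb),("glass",zb),("hob_board",.036)):
    r={n:(tip_of(P[n],q) or [None])[0] for n in P}
    for n in P:
        b=(spot_in(P[n],q) or [None])[0]
        if r[n]: print(q,n,np.array(r[n]["centre"]),round(r[n]["conf"],2),atz(P[n],r[n]["centre"],z)if z else"",end=" ")
        if b: print("box",q,n,np.array(b["bbox"]),round(b["conf"],2),end="")
        print()
    if all(r.values()): print("   tri",*tri(P["side"],r["side"]["centre"],P["top"],r["top"]["centre"]))
s=robot.read_state();print(s["tool_pos"],np.array(s["eef_rot"]),s["time_s"])
E
python3 a.py
```

```text
side [0.146 0.113 0.911]
top [0.486 0.142 1.037]
water_pot side [337.1 252.2] 0.95 [ 0.564 -0.008  0.052] box water_pot side [284.  181.4 381.  277.7] 0.86
water_pot top [329.5 226.4] 0.6 [ 0.553 -0.004  0.052] box water_pot top [282.4 188.5 378.1 258.6] 0.68
   tri [ 0.552 -0.002  0.076] 0.00421110541884711
lid_front side [345.  203.8] 0.9  box lid_front side [320.5 184.4 380.8 233. ] 0.74
lid_front top [340.3 218.6] 0.65  box lid_front top [316.7 184.3 380.8 251.8] 0.78
   tri [0.552 0.006 0.28 ] 0.006886513313111428
roller side [288.8 260. ] 0.5 [0.522 0.107 0.1  ] box roller side [282.7 247.9 297.  262.6] 0.58
roller top [283.5 237.4] 0.36 [0.526 0.111 0.1  ] box roller top [282.4 235.2 286.2 241.4] 0.45
   tri [0.526 0.109 0.091] 0.003856245999528895
orange_mug side [232.4 296.4] 0.68 [0.456 0.233 0.052] box orange_mug side [204.3 258.  248.3 307.1] 0.86
orange_mug top [233.8 271. ] 0.89 [0.449 0.23  0.052] box orange_mug top [202.2 246.5 249.7 288.2] 0.92
   tri [0.449 0.229 0.072] 0.0023456574434391688
mug_axis side [230.5 290.6] 0.81 [0.47  0.238 0.052] box mug_axis side [203
[... 394 characters left out ...]
 0.159 0.055] 0.008541055566954057
espresso_cup side [220.4 217.6] 0.81 [0.661 0.276 0.052] box espresso_cup side [205.  256.3 249.6 310.1] 0.5
espresso_cup top [216.3 186.8] 0.83 [0.654 0.274 0.052] box espresso_cup top [195.  170.9 229.4 197.8] 0.72
   tri [0.651 0.272 0.07 ] 0.0015928493504126868
glass side [257.3 186.7] 0.85 [0.755 0.187 0.052] box glass side [248.4 165.6 267.5 188.3] 0.75

hob_board side [266.8 216.6] 0.79 [0.673 0.161 0.036] 
hob_board top [263.1 184.3] 0.67 [0.662 0.159 0.036] box hob_board top [161.5 126.  382.4 305.5] 0.97
   tri [0.658 0.159 0.062] 0.0016853876135756215
[0.189 0.543 0.242] [[-0.944  0.329  0.   ]
 [ 0.329  0.944 -0.   ]
 [-0.    -0.    -1.   ]] 1.9
```

```bash
python3 -c "
import cv2
a=cv2.imread('pics/side0.png')[150:330,180:400];b=cv2.imread('pics/top0.png')[150:330,180:400]
cv2.imwrite('pics/c0.png',cv2.resize(cv2.hconcat([a,b]),(800,327),interpolation=3))"
```

```text
(no output)
```

View pics/c0.png

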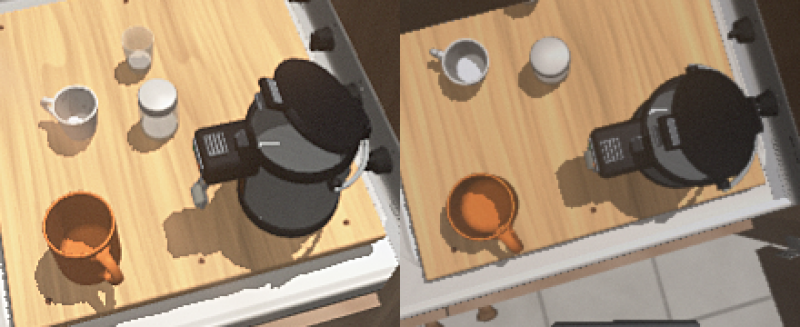

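View pics/side0.png

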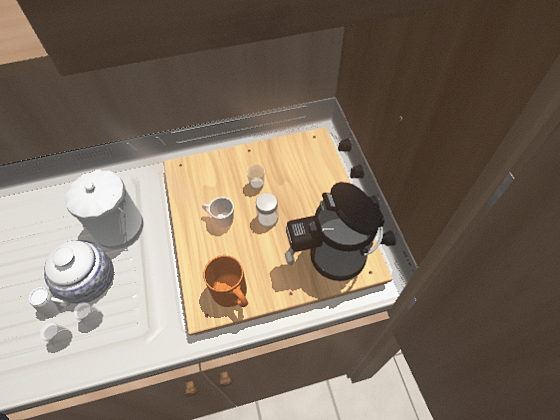

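The pictures show the mug (side ≈(226,283)) on the front left of the board. The pot is at side ≈(340,230) with its nose towards +y and a bit towards the robot. The lid is up, and the jar, cup and glass are well behind. Next I fit the pot's pose and overlay it.

```bash
cat > b.py <<'E'
from h import *
from scipy.optimize import least_squares as LS
np.set_printoptions(precision=4,suppress=True)
P={n:imaging.get_image(n) for n in("side","top")}
def loc(q,u): # front,left,up -> world
    f=np.array([np.cos(q[2]),np.sin(q[2])]);l=np.array([-f[1],f[0]])
    return np.r_[q[:2]+f*u[0]+l*u[1],.052+u[2]]
th=.6;h=np.array([-.06,0,.17])
lf=h+np.array([.1*np.cos(th)-.011*np.sin(th),0,.1*np.sin(th)+.011*np.cos(th)])
M={"water_pot":np.zeros(3),"lid_front":lf,"roller":np.array([.118,0,.048])}
D=[(n,k,(tip_of(P[n],k) or [None])[0]) for n in P for k in M]
D=[d for d in D if d[2]]
r=LS(lambda q:np.concatenate([(proj(P[n],loc(q,M[k]))-d["centre"])*d["conf"] for n,k,d in D]),[.557,-.008,1.85],loss="soft_l1")
q=r.x;print("pot",q,np.degrees(q[2]),"f",np.cos(q[2]),np.sin(q[2]))
for n,k,d in D: print(n,k,proj(P[n],loc(q,M[k]))-d["centre"])
pts=[(.12,s*.029,z) for s in(1,-1) for z in(.124,.166)]+[(.08,s*.029,.166) for s in (1,-1)]
ims=[]
for n in P:
    S=4;x0,y0=260,165
    im=cv2.resize(P[n]["img"][165:290,260:390,::-1],None,fx=3,fy=S-1,interpolation=cv2.INTER_CUBIC).copy()
    dr=lambda X,c:cv2.circle(im,tuple(int(v) for v in (proj(P[n],X)-[x0,y0]+.5)*3),2,c,-1)
    for u in pts: dr(loc(q,u),(0,255,0))
    for u in M.values(): dr(loc(q,u),(0,0,255))
    for a in np.linspace(0,2*np.pi,24): dr(loc(q,(.066*np.cos(a),.066*np.sin(a),.169)),(255,0,255)); dr(loc(q,(.066*np.cos(a),.066*np.sin(a),0)),(255,255,0))
    ims.append(im)
cv2.imwrite("pics/fit.png",cv2.hconcat(ims));save(P["top"],"t1.png")
E
python3 b.py
```

```text
pot [ 0.5552 -0.0074  1.7858] 102.318221103562 f -0.21334109382150473 0.9769777774786097
side water_pot [-0.8959  0.7286]
side lid_front [-1.2292  1.4324]
side roller [ 3.0133 -0.5574]
top water_pot [-2.2202 -3.463 ]
top lid_front [2.8905 0.5016]
top roller [ 1.4998 -0.6063]
```

View pics/fit.png

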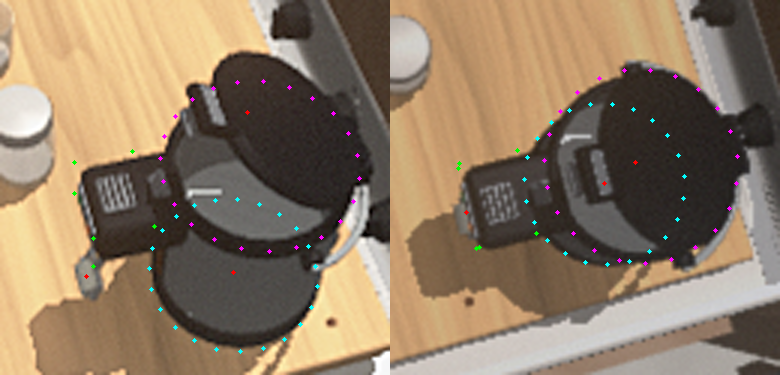

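View pics/top0.png

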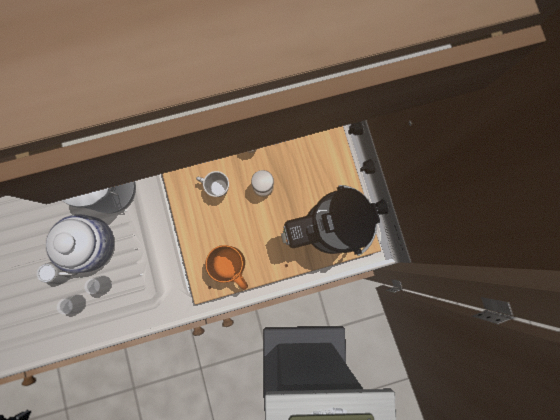

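The fit agrees with the pot's rim and foot. The visible nose centre (top ≈(416,235)) suggests a yaw slightly higher than fitted, so I take 103.5°. In the top view the cabinets lie clear behind and to the right, and the arm's work region is open. Next: raise, turn the tool's y along the nose, close the fingers and move above the lid.

```bash
cat > go.py <<'E'
import sys
from h import *
np.set_printoptions(precision=3,suppress=True)
p0=np.array([.5552,-.0074]);a=np.radians(103.5);f=np.array([np.cos(a),np.sin(a)]);l=np.array([-f[1],f[0]])
def to(front,left,z,rot=0):
    s=robot.read_state();R=np.array(s["eef_rot"]);t=np.r_[p0+f*front+l*left,z]
    c=s["tool_pos"]-np.r_[p0,0];print("now front/left/z",c[:2]@f,c[:2]@l,c[2],"ft",np.array(s["ft_force"]),"w",s["gripper_width"],"t",s["time_s"])
    d=R.T@(t-s["tool_pos"])*100
    y=R[:,1];ang=np.degrees(a-np.arctan2(y[1],y[0]));print("target",t,"d cm",d,"az",-ang/5,"tilt",R[:,2])
if __name__=="__main__": to(*map(float,sys.argv[1:4]))
E
python3 go.py .025 0 .33
```

```text
now front/left/z 0.6207821010666995 0.22762571468450885 0.24231999491988426 ft [0.538 0.152 0.384] w 0.08560078912578567 t 2.3
target [0.549 0.017 0.33 ] d cm [-51.329 -37.854  -8.77 ] az -6.536395556144406 tilt [-0.  0. -1.]
```

```bash
python3 -m handwheel '[{"tz":-6},{"tx":-5,"ty":-3.5,"tz":-11,"az":-1},{"tx":-10,"ty":-7,"tz":-12,"az":-2},{"tx":-15,"ty":-11,"tz":-12,"az":-3},{"tx":-20,"ty":-15,"tz":-12,"az":-4},{"tx":-25,"ty":-18.5,"tz":-12,"az":-5},{"tx":-30,"ty":-22,"tz":-12,"az":-6},{"tx":-35,"ty":-26,"tz":-12,"az":-6.5}]' 0; python3 go.py .025 0 .33
```

```text
now front/left/z 0.6207821010666995 0.22762571468450885 0.24231999491988426 ft [0.538 0.152 0.384] w 0.08560078912578567 t 2.3
target [0.549 0.017 0.33 ] d cm [-51.329 -37.854  -8.77 ] az -6.536395556144406 tilt [-0.  0. -1.]invalid input
```

```bash
python3 -m handwheel '[{"tx":0,"ty":0,"tz":-6,"ax":0,"ay":0,"az":0},{"tx":-5,"ty":-3.5,"tz":-11,"ax":0,"ay":0,"az":-1},{"tx":-10,"ty":-7,"tz":-12,"ax":0,"ay":0,"az":-2},{"tx":-15,"ty":-11,"tz":-12,"ax":0,"ay":0,"az":-3},{"tx":-20,"ty":-15,"tz":-12,"ax":0,"ay":0,"az":-4},{"tx":-25,"ty":-18.5,"tz":-12,"ax":0,"ay":0,"az":-5},{"tx":-30,"ty":-22,"tz":-12,"ax":0,"ay":0,"az":-6},{"tx":-35,"ty":-26,"tz":-12,"ax":0,"ay":0,"az":-6.5}]' 0; python3 go.py .025 0 .33
```

```text
time_s: 3.3
tool_pos: [0.4269, 0.1935, 0.3626]
eef_rot: [[-0.973, -0.232, 0.001], [-0.232, 0.973, 0.001], [-0.001, 0.0, -1.0]]
ft_force: [1.3, 0.5, 0.2]
gripper_width: 0.0003
grasp_force: 0.0
now front/left/z 0.22533918643417108 0.07785344758959477 0.36260369354591515 ft [1.265 0.504 0.221] w 0.000270958933893385 t 3.3
target [0.549 0.017 0.33 ] d cm [ -7.807 -20.025   3.264] az -0.0143404360749062 tilt [ 0.001  0.001 -1.   ]
```

```bash
python3 -m handwheel '[{"tx":-2,"ty":-5,"tz":0,"ax":0,"ay":0,"az":0},{"tx":-4,"ty":-10,"tz":0,"ax":0,"ay":0,"az":0},{"tx":-6,"ty":-15,"tz":0,"ax":0,"ay":0,"az":0},{"tx":-7.8,"ty":-20,"tz":0,"ax":0,"ay":0,"az":0},{"tx":-7.8,"ty":-20,"tz":2,"ax":0,"ay":0,"az":0},{"tx":-7.8,"ty":-20,"tz":3,"ax":0,"ay":0,"az":0},{"tx":-7.8,"ty":-20,"tz":3.2,"ax":0,"ay":0,"az":0}]'; python3 go.py .04 0 .245; python3 - <<'E'
from h import *
a=imaging.get_image("side");b=imaging.get_image("top")
cv2.imwrite("pics/p1.png",cv2.resize(cv2.hconcat([p["img"][140:300,240:400] for p in(a,b)]),(800,400))[:,:,::-1])
E
```

```text
time_s: 4.18
tool_pos: [0.5471, 0.019, 0.3295]
eef_rot: [[-0.973, -0.231, -0.002], [-0.231, 0.973, 0.0], [0.002, 0.001, -1.0]]
ft_force: [-0.5, 0.8, -0.2]
gripper_width: 0.0003
grasp_force: 0.0
now front/left/z 0.02758811684053943 0.0017247535337035717 0.32953951395670145 ft [-0.502  0.847 -0.244] w 0.0002614680180412456 t 4.175
target [0.546 0.031 0.245] d cm [-0.184  1.236  8.454] az -0.029616585689108132 tilt [-0.002  0.    -1.   ]
```

View pics/p1.png

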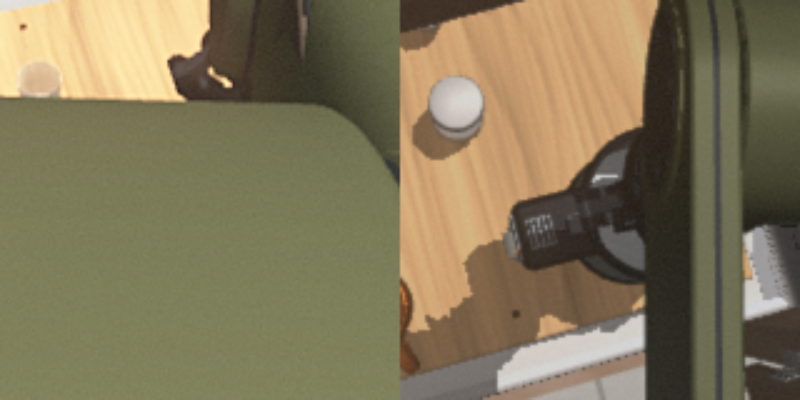

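The arm hides the lid in both views, leaving only the nose visible at top ≈(540,232). I'll press by geometry and force, moving slowly down and forward along the lid's arc.

```bash
python3 -m handwheel '[{"tx":-0.1,"ty":0.2,"tz":2,"ax":0,"ay":0,"az":0},{"tx":-0.1,"ty":0.5,"tz":3.5,"ax":0,"ay":0,"az":0},{"tx":-0.2,"ty":0.7,"tz":4.5,"ax":0,"ay":0,"az":0},{"tx":-0.2,"ty":0.9,"tz":5.5,"ax":0,"ay":0,"az":0},{"tx":-0.2,"ty":1.1,"tz":6.5,"ax":0,"ay":0,"az":0},{"tx":-0.2,"ty":1.2,"tz":7.2,"ax":0,"ay":0,"az":0},{"tx":-0.2,"ty":1.2,"tz":7.5,"ax":0,"ay":0,"az":0}]'; python3 go.py .04 0 .245
```

```text
time_s: 5.15
tool_pos: [0.5469, 0.0308, 0.2548]
eef_rot: [[-0.973, -0.23, -0.001], [-0.23, 0.973, 0.0], [0.001, 0.0, -1.0]]
ft_force: [-0.7, 0.5, 1.0]
gripper_width: -0.0002
grasp_force: 0.6
now front/left/z 0.039119659463720355 -0.0008109688731579871 0.25479502713665214 ft [-0.691  0.494  1.037] w -0.0001599942619596192 t 5.15
target [0.546 0.031 0.245] d cm [0.081 0.088 0.98 ] az -0.03579308102419909 tilt [-0.001  0.    -1.   ]
```

```bash
python3 -m handwheel '[{"tx":0,"ty":0,"tz":0.4,"ax":0,"ay":0,"az":0},{"tx":0,"ty":0,"tz":0.7,"ax":0,"ay":0,"az":0},{"tx":0,"ty":0,"tz":0.9,"ax":0,"ay":0,"az":0},{"tx":0,"ty":0,"tz":0.9,"ax":0,"ay":0,"az":0}]'; python3 -m handwheel '[{"tx":0,"ty":0,"tz":0.2,"ax":0,"ay":0,"az":0},{"tx":0,"ty":0,"tz":0.2,"ax":0,"ay":0,"az":0}]'
```

```text
time_s: 5.65
tool_pos: [0.5471, 0.0304, 0.2461]
eef_rot: [[-0.973, -0.23, 0.0], [-0.23, 0.973, -0.001], [0.0, -0.001, -1.0]]
ft_force: [0.2, -0.5, 0.0]
gripper_width: 0.0003
grasp_force: 0.3
time_s: 5.9
tool_pos: [0.5472, 0.0306, 0.2442]
eef_rot: [[-0.973, -0.23, 0.0], [-0.23, 0.973, -0.0], [-0.0, -0.0, -1.0]]
ft_force: [0.1, 0.7, 1.7]
gripper_width: -0.0001
grasp_force: 0.7
```

```bash
for i in 1; do python3 -m handwheel '[{"tx":0,"ty":0,"tz":0.2,"ax":0,"ay":0,"az":0},{"tx":0,"ty":0,"tz":0.2,"ax":0,"ay":0,"az":0}]'; python3 -m handwheel '[{"tx":0,"ty":0,"tz":0.2,"ax":0,"ay":0,"az":0},{"tx":0,"ty":0,"tz":0.2,"ax":0,"ay":0,"az":0}]'; python3 -m handwheel '[{"tx":0,"ty":0,"tz":0.2,"ax":0,"ay":0,"az":0},{"tx":0,"ty":0,"tz":0.2,"ax":0,"ay":0,"az":0}]'; done | grep -E 'tool_pos|force'
```

```text
tool_pos: [0.5472, 0.0307, 0.2429]
ft_force: [-0.9, 0.7, 4.6]
grasp_force: 2.4
tool_pos: [0.5473, 0.0307, 0.2426]
ft_force: [-3.1, -0.1, 13.8]
grasp_force: 7.0
tool_pos: [0.5474, 0.0306, 0.2424]
ft_force: [-7.4, 0.7, 22.2]
grasp_force: 11.5
```

The tip stopped at z ≈ 0.2315, which matches the seal's stop. I lift straight up and away to look.

```bash
python3 -m handwheel '[{"tx":0,"ty":0,"tz":-2,"ax":0,"ay":0,"az":0},{"tx":0,"ty":0,"tz":-6,"ax":0,"ay":0,"az":0},{"tx":0,"ty":5,"tz":-8,"ax":0,"ay":0,"az":0},{"tx":1,"ty":11,"tz":-8,"ax":0,"ay":0,"az":0},{"tx":3,"ty":17,"tz":-8,"ax":0,"ay":0,"az":0},{"tx":5,"ty":23,"tz":-8,"ax":0,"ay":0,"az":0},{"tx":7,"ty":29,"tz":-8,"ax":0,"ay":0,"az":0},{"tx":7,"ty":32,"tz":-8,"ax":0,"ay":0,"az":0}]' 3.5; python3 - <<'E'
from h import *
a=imaging.get_image("side");b=imaging.get_image("top")
cv2.imwrite("pics/p2.png",cv2.resize(cv2.hconcat([p["img"][140:320,180:400] for p in(a,b)]),(800,327))[:,:,::-1])
for n,p in(("s",a),("t",b)):
  for q in("mug_axis","orange_mug","roller","lid_front"):
    r=tip_of(p,q)
    if r: print(n,q,np.round(r[0]["centre"],1),round(r[0]["conf"],2),atz(p,r[0]["centre"],{"roller":.1,"lid_front":.233}.get(q,.052)))
E
```

```text
time_s: 7.65
tool_pos: [0.4029, 0.3278, 0.3181]
eef_rot: [[-0.972, -0.233, -0.001], [-0.233, 0.972, -0.0], [0.001, 0.0, -1.0]]
ft_force: [1.1, 0.2, -0.5]
gripper_width: 0.0351
grasp_force: 0.0
s roller [285.7 260.1] 0.42 [0.52190872 0.1139652  0.1       ]
s lid_front [329.1 217.5] 0.9 [0.55133739 0.02786033 0.233     ]
t mug_axis [228.7 260.3] 0.84 [0.47424571 0.24230699 0.052     ]
t orange_mug [231.3 266.4] 0.72 [0.45966212 0.23600011 0.052     ]
t roller [283.6 238.7] 0.51 [0.52265008 0.11100537 0.1       ]
t lid_front [322.9 223.4] 0.97 [0.5470461  0.03620821 0.233     ]
```

View pics/p2.png

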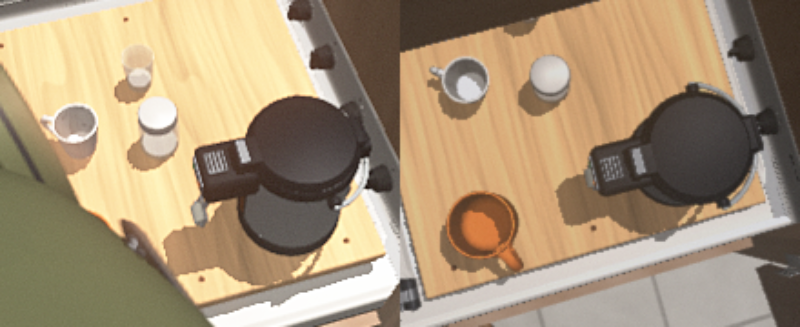

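The lid is shut and flush in both views. The lever hangs free at side ≈(200,210), and the mug is at top ≈(482,224) in the crop. Next I measure the mug precisely and refit the pot line.

```bash
cat > m.py <<'E'
from h import *
from scipy.optimize import least_squares as LS
np.set_printoptions(precision=4,suppress=True)
P={n:imaging.get_image(n) for n in("side","top")}
M={"water_pot":(0,0,0),"lid_front":(.04,0,.181),"roller":(.118,0,.048)}
def loc(q,u):
    f=np.array([np.cos(q[2]),np.sin(q[2])]);return np.r_[q[:2]+f*u[0],.052+u[2]]
D=[(n,k,(tip_of(P[n],k) or [None])[0]) for n in P for k in M];D=[d for d in D if d[2]]
r=LS(lambda q:np.concatenate([(proj(P[n],loc(q,M[k]))-d["centre"])*d["conf"] for n,k,d in D]),[.557,-.008,1.8],loss="soft_l1")
print("pot",r.x,np.degrees(r.x[2]),"roller",loc(r.x,M["roller"]))
p=P["top"];hsv=cv2.cvtColor(p["img"],cv2.COLOR_RGB2HSV)
m=cv2.inRange(hsv,(4,170,60),(14,255,255));m[:, :190]=0;m[:,270:]=0;m[:230]=0;m[300:]=0
m=cv2.morphologyEx(m,cv2.MORPH_OPEN,np.ones((3,3)))
c=max(cv2.findContours(m,cv2.RETR_EXTERNAL,cv2.CHAIN_APPROX_NONE)[0],key=cv2.contourArea)[:,0]
X=np.array([atz(p,u,.153)[:2] for u in c.astype(float)])
g=LS(lambda v:np.hypot(X[:,0]-v[0],X[:,1]-v[1])-.040,[.47,.24],loss="soft_l1",f_scale=.0015).x
d=np.hypot(*(X-g).T);i=d.argmax();print("rim centre",g,"far",X[i]-g,d[i],"median r",np.median(d),len(c),"frac in",np.mean(abs(d-.04)<.002))
print("handle dir deg",np.degrees(np.arctan2(*(X[i]-g)[::-1])),"eyeball rim",atz(p,(225.1,263.2),.153))
E
python3 m.py
```

```text
pot [ 0.5586 -0.0066  1.8638] 106.78568418838789 roller [0.5245 0.1063 0.1   ]
rim centre [0.4835 0.2195] far [-0.0284  0.0396] 0.04870315169511098 median r 0.039823949260555686 61 frac in 0.14754098360655737
handle dir deg 125.66806662715727 eyeball rim [0.4693 0.2397 0.153 ]
```

```bash
sed -i 's/\.5552,-\.0074/.557,-.007/;s/103\.5/105/' go.py; python3 go.py .295 .020 .20; sed -i 's/(4,170,60),(14,255,255)/(2,150,40),(13,255,255)/' m.py; python3 -c "
import cv2,numpy as np
i=cv2.imread('pics/top0.png');h=cv2.cvtColor(i,cv2.COLOR_BGR2HSV)
for u in((226,270),(212,262),(225,248),(240,285),(280,270),(205,280)):print(u,h[u[1],u[0]])"
```

```text
now front/left/z 0.3608477305025316 0.060394587825985495 0.3183133363465918 ft [-0.331  0.032 -0.68 ] w 0.03478375986700044 t 8.55
target [0.461 0.273 0.2  ] d cm [-4.232 -6.463 11.831] az -0.3383745684742882 tilt [ 0.  0. -1.]
(226, 270) [ 12 178 204]
(212, 262) [ 13 137  91]
(225, 248) [ 13 126  85]
(240, 285) [ 11 173 171]
(280, 270) [ 16 105 206]
(205, 280) [ 14 103 121]
```

```bash
python3 -m handwheel '[{"tx":-2,"ty":-3,"tz":3,"ax":0,"ay":0,"az":-0.2},{"tx":-4.2,"ty":-6.5,"tz":7,"ax":0,"ay":0,"az":-0.35},{"tx":-4.2,"ty":-6.5,"tz":12,"ax":0,"ay":0,"az":-0.35},{"tx":-4.2,"ty":-6.5,"tz":12.8,"ax":0,"ay":0,"az":-0.35},{"tx":-4.2,"ty":-6.5,"tz":12.8,"ax":0,"ay":0,"az":-0.35}]'; python3 go.py .295 .020 .137;python3 - <<'E'
from h import *
a=imaging.get_image("side");b=imaging.get_image("top")
cv2.imwrite("pics/p3.png",cv2.resize(cv2.hconcat([p["img"][200:320,180:310] for p in(a,b)]),(800,370))[:,:,::-1])
E
```

```text
time_s: 9.18
tool_pos: [0.4611, 0.2728, 0.1907]
eef_rot: [[-0.966, -0.26, -0.0], [-0.26, 0.966, -0.0], [0.0, 0.0, -1.0]]
ft_force: [0.6, -0.4, 0.2]
gripper_width: 0.0351
grasp_force: 0.0
now front/left/z 0.2950921185155874 0.02021809441037729 0.1906837376192293 ft [ 0.561 -0.41   0.202] w 0.035074166139196894 t 9.175
target [0.461 0.273 0.137] d cm [-0.024 -0.01   5.368] az 0.01834845023827836 tilt [-0. -0. -1.]
```

View pics/p3.png

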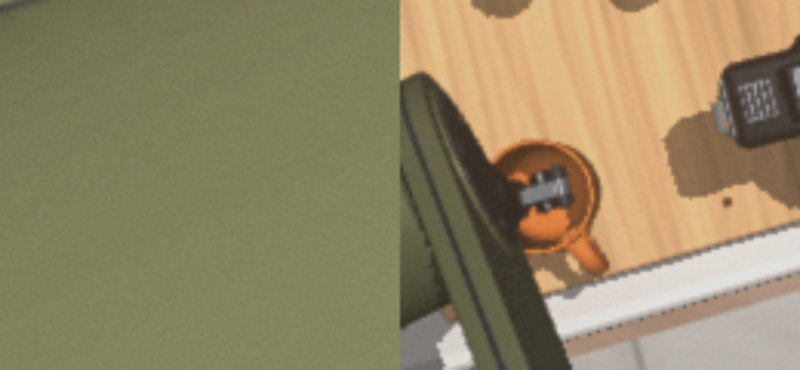

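The top view shows the inner finger above the mug's opening (crop ≈(548,190)), with the far wall and handle clear. I descend and check the force.

```bash
python3 -m handwheel '[{"tx":0,"ty":0,"tz":1.5,"ax":0,"ay":0,"az":0},{"tx":0,"ty":0,"tz":2.7,"ax":0,"ay":0,"az":0},{"tx":0,"ty":0,"tz":2.7,"ax":0,"ay":0,"az":0}]' | grep -E "pos|ft"; python3 -m handwheel '[{"tx":0,"ty":0,"tz":1.3,"ax":0,"ay":0,"az":0},{"tx":0,"ty":0,"tz":2.6,"ax":0,"ay":0,"az":0},{"tx":0,"ty":0,"tz":2.6,"ax":0,"ay":0,"az":0}]'
```

```text
tool_pos: [0.46, 0.272, 0.1621]
ft_force: [0.2, 0.3, 0.2]
time_s: 10.02
tool_pos: [0.46, 0.2719, 0.1357]
eef_rot: [[-0.966, -0.26, -0.003], [-0.26, 0.966, -0.001], [0.003, -0.001, -1.0]]
ft_force: [-0.0, 0.2, 0.3]
gripper_width: 0.0351
grasp_force: 0.0
```

```bash
python3 -m handwheel '[{"tx":0,"ty":0,"tz":0,"ax":0,"ay":0,"az":0},{"tx":0,"ty":0,"tz":0,"ax":0,"ay":0,"az":0},{"tx":0,"ty":0,"tz":0,"ax":0,"ay":0,"az":0},{"tx":0,"ty":0,"tz":0,"ax":0,"ay":0,"az":0},{"tx":0,"ty":0,"tz":0,"ax":0,"ay":0,"az":0},{"tx":0,"ty":0,"tz":0,"ax":0,"ay":0,"az":0}]' 0; python3 go.py .220 0 .136
```

```text
time_s: 10.78
tool_pos: [0.4612, 0.2728, 0.1378]
eef_rot: [[-0.966, -0.26, 0.001], [-0.26, 0.966, 0.001], [-0.001, 0.001, -1.0]]
ft_force: [-2.4, 2.2, 5.5]
gripper_width: 0.0076
grasp_force: 57.7
now front/left/z 0.2950649968802527 0.02010072208157699 0.13778754008214145 ft [-2.449  2.163  5.522] w 0.007631501110645548 t 10.775
target [0.5   0.206 0.136] d cm [-2.002 -7.509  0.176] az 0.01259662904683243 tilt [ 0.001  0.001 -1.   ]
```

Firm grip: 7.6 mm of wall at 58 N. I lift 2 mm to relieve the board force and drag onto the pot's middle line, stopping short of the roller.

```bash
python3 -m handwheel '[{"tx":0,"ty":0,"tz":-0.2,"ax":0,"ay":0,"az":0},{"tx":-0.7,"ty":-2,"tz":-0.3,"ax":0,"ay":0,"az":0},{"tx":-1.4,"ty":-4,"tz":-0.3,"ax":0,"ay":0,"az":0},{"tx":-2,"ty":-6,"tz":-0.3,"ax":0,"ay":0,"az":0},{"tx":-2,"ty":-7.5,"tz":-0.3,"ax":0,"ay":0,"az":0},{"tx":-2,"ty":-8,"tz":-0.3,"ax":0,"ay":0,"az":0},{"tx":-2,"ty":-8,"tz":-0.3,"ax":0,"ay":0,"az":0}]'; python3 go.py .172 0 .138;python3 - <<'E'
from h import *
a=imaging.get_image("side");b=imaging.get_image("top")
cv2.imwrite("pics/p4.png",cv2.resize(cv2.hconcat([p["img"][180:300,200:330] for p in(a,b)]),(800,370))[:,:,::-1])
for p in(a,b):
  for q in("mug_axis","roller"):
    r=tip_of(p,q)
    if r: print(q,round(r[0]["conf"],2),atz(p,r[0]["centre"],{"roller":.1}.get(q,.055)))
E
```

```text
time_s: 11.65
tool_pos: [0.5008, 0.2001, 0.1401]
eef_rot: [[-0.966, -0.259, -0.001], [-0.259, 0.966, 0.0], [0.001, 0.0, -1.0]]
ft_force: [0.3, -0.3, -3.2]
gripper_width: 0.0072
grasp_force: 56.7
now front/left/z 0.21463751025461236 0.0007134222002356005 0.14005506062714435 ft [ 0.262 -0.306 -3.179] w 0.007160517880054877 t 11.65
target [0.512 0.159 0.138] d cm [-0.069 -4.264  0.204] az 0.005473696019352606 tilt [-0.001  0.    -1.   ]
roller 0.38 [0.52472284 0.11051545 0.1       ]
```

View pics/p4.png

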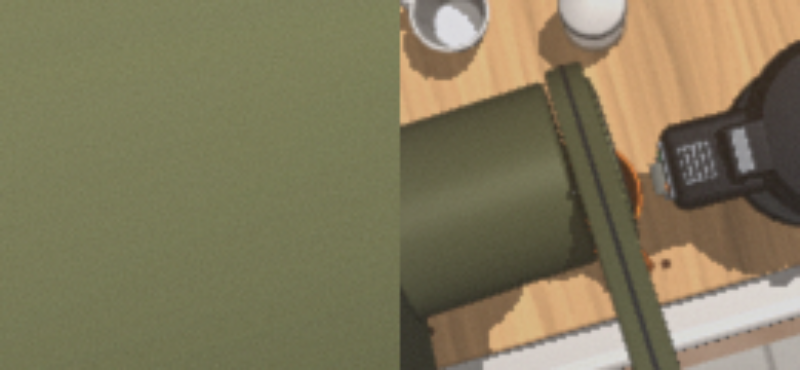

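The top view shows the mug's rim edge at crop (640,188), just short of the roller at (658,172). The nose is undisturbed and the wrist force is just the mug's weight. I advance in small steps and watch Fy for contact.

```bash
(python3 -m handwheel '[{"tx":0,"ty":-0.4,"tz":0,"ax":0,"ay":0,"az":0},{"tx":0,"ty":-0.6,"tz":0,"ax":0,"ay":0,"az":0},{"tx":0,"ty":-0.6,"tz":0,"ax":0,"ay":0,"az":0}]'; python3 -m handwheel '[{"tx":0,"ty":-0.3,"tz":0,"ax":0,"ay":0,"az":0},{"tx":0,"ty":-0.3,"tz":0,"ax":0,"ay":0,"az":0}]';python3 -m handwheel '[{"tx":0,"ty":-0.3,"tz":0,"ax":0,"ay":0,"az":0},{"tx":0,"ty":-0.3,"tz":0,"ax":0,"ay":0,"az":0}]';python3 -m handwheel '[{"tx":0,"ty":-0.3,"tz":0,"ax":0,"ay":0,"az":0},{"tx":0,"ty":-0.3,"tz":0,"ax":0,"ay":0,"az":0}]') | grep -E "pos|ft|width"; python3 go.py .172 0 .138
```

```text
tool_pos: [0.5028, 0.1944, 0.1403]
ft_force: [-1.0, -0.2, -2.6]
gripper_width: 0.0073
tool_pos: [0.5036, 0.1914, 0.1403]
ft_force: [-0.8, -0.3, -2.3]
gripper_width: 0.0074
tool_pos: [0.5044, 0.1886, 0.1403]
ft_force: [0.1, 0.1, -2.4]
gripper_width: 0.0072
tool_pos: [0.5049, 0.1864, 0.1403]
ft_force: [-1.4, 3.0, -3.8]
gripper_width: 0.0072
now front/left/z 0.20028564726141249 0.00032199076348576633 0.1402750196472681 ft [-1.42   3.001 -3.821] w 0.007208132617779995 t 13.075
target [0.512 0.159 0.138] d cm [-0.03  -2.829  0.224] az 0.0081634828776973 tilt [-0.     0.001 -1.   ]
```

Contact at TCP front ≈ 0.202, as predicted, so the hold target is 0.172 (about 30 mm of travel, 0.36 rad). I go most of the way first, then check.

```bash
python3 -m handwheel '[{"tx":0,"ty":-0.5,"tz":0,"ax":0,"ay":0,"az":0},{"tx":0,"ty":-1,"tz":0,"ax":0,"ay":0,"az":0},{"tx":0,"ty":-1.4,"tz":0,"ax":0,"ay":0,"az":0},{"tx":0,"ty":-1.8,"tz":0,"ax":0,"ay":0,"az":0},{"tx":0,"ty":-1.8,"tz":0,"ax":0,"ay":0,"az":0}]';python3 go.py .172 0 .138
```

```text
time_s: 13.7
tool_pos: [0.5093, 0.1702, 0.1404]
eef_rot: [[-0.966, -0.259, -0.001], [-0.259, 0.966, 0.004], [-0.0, 0.004, -1.0]]
ft_force: [-4.4, 12.5, -2.7]
gripper_width: 0.0072
grasp_force: 58.9
now front/left/z 0.18347133612614566 0.00025228195590688634 0.14043919102053637 ft [-4.363 12.482 -2.654] w 0.0072152769424523805 t 13.7
target [0.512 0.159 0.138] d cm [-0.025 -1.148  0.24 ] az -0.0003607140842862276 tilt [-0.001  0.004 -1.   ]
```

The force is 13 N where the lever alone should give about 4 N, so something else may be touching. I check the moment arm and a picture before going further.

```bash
python3 -m handwheel '[{"tx":0,"ty":0,"tz":0,"ax":0,"ay":0,"az":0}]' | grep -E "pos|ft"; python3 - <<'E'
from h import *
b=imaging.get_image("top");a=imaging.get_image("side")
s=robot.read_state();print(s["ft_force"],s["wrist_torque"],s["tool_pos"],s["joint_pos"])
cv2.imwrite("pics/p5.png",cv2.resize(cv2.hconcat([p["img"][160:300,220:360] for p in(a,b)]),(800,400),interpolation=3)[:,:,::-1])
E
```

```text
tool_pos: [0.5093, 0.1702, 0.1404]
ft_force: [-3.6, 10.8, -3.0]
[-2.64849701 11.36763129 -2.47953647] [ 1.55536688  0.43008759 -0.10792342] [0.50923195 0.1701325  0.14039851] [ 13.84278308  20.29305207  98.79819175   0.20988513  60.91276593
 -91.28912794]
```

View pics/p5.png

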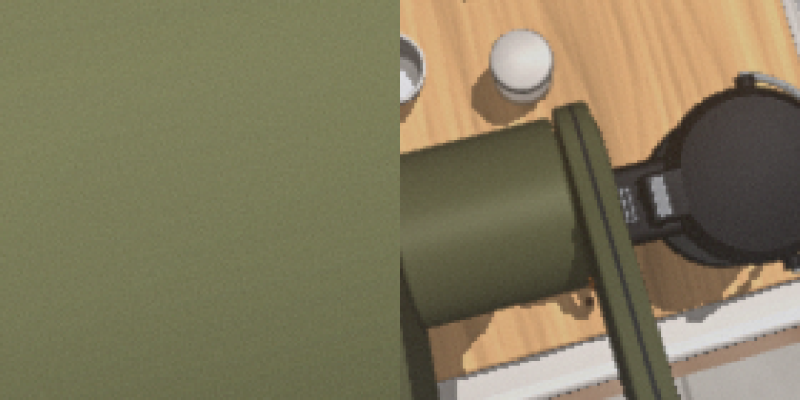

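The top view shows the forearm end (crop ≈(640,240)) over the nose tip, and its height can't be judged from this picture. I back off 10 mm and compare force and moment, which locates the extra contact.

```bash
cat > ft.py <<'E'
from h import *
np.set_printoptions(precision=2,suppress=True)
L=[]
for _ in range(3):
    imaging.get_image("top");s=robot.read_state();L.append(np.r_[s["ft_force"],s["wrist_torque"],np.array(s["tau"])])
c=np.array(s["tool_pos"][:2])-[.557,-.007];print("front",c@[-.2588,.9659],"ft/torque/tau",np.mean(L,0))
E
python3 ft.py; python3 -m handwheel '[{"tx":0,"ty":1,"tz":0,"ax":0,"ay":0,"az":0},{"tx":0,"ty":1,"tz":0,"ax":0,"ay":0,"az":0},{"tx":0,"ty":1,"tz":0,"ax":0,"ay":0,"az":0}]' |grep time; python3 ft.py; python3 -m handwheel '[{"tx":0,"ty":1.4,"tz":0,"ax":0,"ay":0,"az":0},{"tx":0,"ty":1.4,"tz":0,"ax":0,"ay":0,"az":0},{"tx":0,"ty":1.4,"tz":0,"ax":0,"ay":0,"az":0}]' |grep time; python3 ft.py
python3 -c "
from h import *
p=imaging.get_image('top')
for z in (.2,.25,.3,.35,.4): print(z,atz(p,(304,244),z))"
```

```text
front 0.18348904476603217 ft/torque/tau [ -3.53  11.42  -2.75   1.57   0.41  -0.09  -6.24 -45.71 -21.78  -3.45
  -0.12  -0.08]
time_s: 14.45
front 0.19143915189141755 ft/torque/tau [ -0.26   2.93  -2.67   0.8    0.15   0.01  -1.78 -45.77 -21.48  -1.29
   0.06   0.01]
time_s: 14.98
front 0.20539884028918085 ft/torque/tau [  0.15  -0.12  -2.36   0.1   -0.01  -0.01   0.1  -45.99 -21.64  -0.1
   0.01   0.  ]
0.2 [0.50728675 0.07221719 0.2       ]
0.25 [0.50598704 0.07638729 0.25      ]
0.3 [0.50468733 0.0805574  0.3       ]
0.35 [0.50338761 0.08472751 0.35      ]
0.4 [0.5020879  0.08889762 0.4       ]
```

The moment arm puts the extra contact at z ≈ 0.22–0.28, about 65 mm from the TCP. That is the gripper's knuckle against the nose tip, with the roller itself giving a normal 3 N. The fix is to lean the held mug and gripper back 7° about tool x: the roller contact then comes about 5 mm earlier, the knuckle clears the nose by 6 mm and the rim stays about 5 mm under the spout. First I check that the lid is still shut.

```bash
python3 - <<'E'
from h import *
b=imaging.get_image("top")
for q in("lid_front","roller","sugar_jar"):
    r=tip_of(b,q)
    if r: print(q,r[0]["conf"],atz(b,r[0]["centre"],{"roller":.1,"lid_front":.233}.get(q,.052)))
o=cv2.imread("pics/t1.png");print(b["img"].shape)
cv2.imwrite("pics/p6.png",cv2.resize(b["img"][170:280,270:400],(650,550),interpolation=3)[:,:,::-1])
E
python3 go.py .205 0 .138
```

```text
lid_front 0.8 [0.54423581 0.0360795  0.233     ]
roller 0.44 [0.52261871 0.10822341 0.1       ]
(420, 560, 3)
now front/left/z 0.20556250458453512 0.0002556753922068696 0.1402714909815292 ft [-0.178 -0.057 -3.385] w 0.007121773472070317 t 15.375
target [0.504 0.191 0.138] d cm [-0.026 -0.056  0.227] az 0.011622569193364234 tilt [-0. -0. -1.]
```

View pics/p6.png

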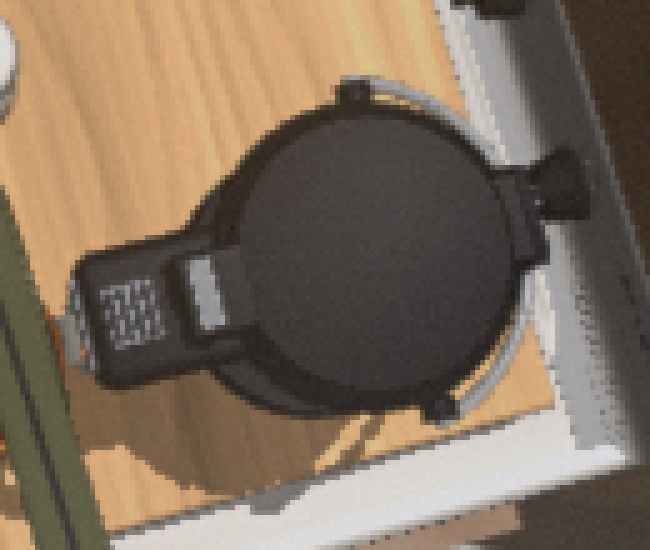

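The lid is still shut and flush, and the slide (≈(135,310)) is not displaced. I back off 1.2 cm, lean 7° and lower by 1.5 mm.

```bash
python3 -m handwheel '[{"tx":0,"ty":1.2,"tz":0,"ax":0,"ay":0,"az":0},{"tx":0,"ty":1.2,"tz":0,"ax":0.7,"ay":0,"az":0},{"tx":0,"ty":1.2,"tz":0.15,"ax":1.4,"ay":0,"az":0},{"tx":0,"ty":1.2,"tz":0.15,"ax":1.4,"ay":0,"az":0},{"tx":0,"ty":1.2,"tz":0.15,"ax":1.4,"ay":0,"az":0}]'; python3 go.py .212 0 .139; python3 ft.py
```

```text
time_s: 16.0
tool_pos: [0.5002, 0.2038, 0.1388]
eef_rot: [[-0.965, -0.259, 0.031], [-0.261, 0.958, -0.117], [0.0, -0.121, -0.993]]
ft_force: [-0.2, -0.2, -2.4]
gripper_width: 0.0072
grasp_force: 58.3
now front/left/z 0.2182823700751385 0.0003291565103748532 0.13877137885508223 ft [-0.187 -0.177 -2.441] w 0.0071810750551028766 t 16.0
target [0.502 0.198 0.139] d cm [-0.032 -0.626  0.053] az 0.02023735946243731 tilt [ 0.031 -0.117 -0.993]
front 0.2174786109875753 ft/torque/tau [ -0.47  -0.13  -2.85   0.24   0.09   0.01   0.28 -46.73 -21.47  -0.81
   0.19  -0.01]
```

```bash
python3 -m handwheel '[{"tx":0,"ty":-0.4,"tz":0.05,"ax":0,"ay":0,"az":0},{"tx":0,"ty":-0.8,"tz":0.1,"ax":0,"ay":0,"az":0},{"tx":0,"ty":-0.8,"tz":0.1,"ax":0,"ay":0,"az":0}]'>/dev/null; python3 ft.py; python3 -m handwheel '[{"tx":0,"ty":-0.25,"tz":0.03,"ax":0,"ay":0,"az":0},{"tx":0,"ty":-0.25,"tz":0.03,"ax":0,"ay":0,"az":0}]'>/dev/null; python3 ft.py;  python3 -m handwheel '[{"tx":0,"ty":-0.25,"tz":0.03,"ax":0,"ay":0,"az":0},{"tx":0,"ty":-0.25,"tz":0.03,"ax":0,"ay":0,"az":0}]'>/dev/null; python3 ft.py
```

```text
front 0.2095638713576013 ft/torque/tau [  0.17  -0.13  -2.68   0.24   0.05   0.01  -0.12 -46.68 -21.44  -0.87
   0.19  -0.01]
front 0.20725525349647467 ft/torque/tau [  0.34   0.1   -3.13   0.27   0.05  -0.03  -0.23 -46.58 -21.36  -0.96
   0.22   0.  ]
front 0.20502297524292806 ft/torque/tau [ -1.39   3.41  -3.13   0.89   0.22  -0.    -1.86 -46.84 -21.33  -2.07
   0.42  -0.  ]
```

Contact at 0.2068 as computed. I push 18 mm and check.

```bash
python3 -m handwheel '[{"tx":0,"ty":-0.5,"tz":0.06,"ax":0,"ay":0,"az":0},{"tx":0,"ty":-1,"tz":0.12,"ax":0,"ay":0,"az":0},{"tx":0,"ty":-1.5,"tz":0.18,"ax":0,"ay":0,"az":0},{"tx":0,"ty":-1.8,"tz":0.22,"ax":0,"ay":0,"az":0},{"tx":0,"ty":-1.8,"tz":0.22,"ax":0,"ay":0,"az":0}]'; python3 ft.py
```

```text
time_s: 18.1
tool_pos: [0.5086, 0.1727, 0.1388]
eef_rot: [[-0.966, -0.257, 0.032], [-0.259, 0.959, -0.118], [0.0, -0.122, -0.993]]
ft_force: [-1.1, 4.6, -4.8]
gripper_width: 0.0072
grasp_force: 57.9
front 0.1865558435986228 ft/torque/tau [ -1.38   4.09  -4.71   1.22   0.44  -0.04  -2.38 -47.35 -22.15  -2.59
   0.18  -0.02]
```

Only the lever's 4 N now. I push the last 7.5 mm and hold.

```bash
python3 -m handwheel '[{"tx":0,"ty":-0.4,"tz":0.05,"ax":0,"ay":0,"az":0},{"tx":0,"ty":-0.75,"tz":0.09,"ax":0,"ay":0,"az":0},{"tx":0,"ty":-0.75,"tz":0.09,"ax":0,"ay":0,"az":0},{"tx":0,"ty":-0.75,"tz":0.09,"ax":0,"ay":0,"az":0}]'; python3 ft.py
```

```text
time_s: 18.75
tool_pos: [0.5106, 0.1658, 0.1389]
eef_rot: [[-0.966, -0.258, 0.032], [-0.26, 0.958, -0.118], [-0.0, -0.122, -0.993]]
ft_force: [-2.1, 4.1, -4.4]
gripper_width: 0.0069
grasp_force: 57.9
front 0.1789983498894868 ft/torque/tau [ -1.4    4.09  -4.42   1.25   0.43  -0.01  -2.39 -47.17 -22.02  -2.58
   0.22  -0.01]
```

```bash
python3 -m handwheel '[{"tx":0,"ty":-0.15,"tz":0.02,"ax":0,"ay":0,"az":0},{"tx":0,"ty":-0.15,"tz":0.02,"ax":0,"ay":0,"az":0},{"tx":0,"ty":-0.15,"tz":0.02,"ax":0,"ay":0,"az":0},{"tx":0,"ty":-0.15,"tz":0.02,"ax":0,"ay":0,"az":0},{"tx":0,"ty":-0.15,"tz":0.02,"ax":0,"ay":0,"az":0},{"tx":0,"ty":-0.15,"tz":0.02,"ax":0,"ay":0,"az":0},{"tx":0,"ty":-0.15,"tz":0.02,"ax":0,"ay":0,"az":0},{"tx":0,"ty":-0.15,"tz":0.02,"ax":0,"ay":0,"az":0}]' | grep -E "time|ft"; python3 ft.py; python3 -m handwheel '[{"tx":0,"ty":0,"tz":0,"ax":0,"ay":0,"az":0},{"tx":0,"ty":0,"tz":0,"ax":0,"ay":0,"az":0},{"tx":0,"ty":0,"tz":0,"ax":0,"ay":0,"az":0},{"tx":0,"ty":0,"tz":0,"ax":0,"ay":0,"az":0},{"tx":0,"ty":0,"tz":0,"ax":0,"ay":0,"az":0},{"tx":0,"ty":0,"tz":0,"ax":0,"ay":0,"az":0},{"tx":0,"ty":0,"tz":0,"ax":0,"ay":0,"az":0},{"tx":0,"ty":0,"tz":0,"ax":0,"ay":0,"az":0}]' | grep -E "time|ft";python3 -m handwheel '[{"tx":0,"ty":0,"tz":0,"ax":0,"ay":0,"az":0},{"tx":0,"ty":0,"tz":0,"ax":0,"ay":0,"az":0},{"tx":0,"ty":0,"tz":0,"ax":0,"ay":0,"az":0},{"tx":0,"ty":0,"tz":0,"ax":0,"ay":0,"az":0},{"tx":0,"ty":0,"tz":0,"ax":0,"ay":0,"az":0},{"tx":0,"ty":0,"tz":0,"ax":0,"ay":0,"az":0}]' | grep -E "time|ft"; python3 go.py .26 .01 .138
```

```text
time_s: 19.9
ft_force: [-0.7, 4.7, -4.4]
front 0.17744302963240308 ft/torque/tau [ -1.54   4.76  -4.59   1.28   0.42   0.03  -2.41 -47.3  -22.04  -2.64
   0.26   0.  ]
time_s: 21.05
ft_force: [-1.2, 4.1, -4.8]
time_s: 21.8
ft_force: [-0.8, 4.5, -5.8]
now front/left/z 0.17745295272599565 0.00018484598764370835 0.13881430242521703 ft [-0.803  4.473 -5.785] w 0.00709249458251723 t 21.8
target [0.48  0.242 0.138] d cm [ 0.972  8.204 -0.925] az 0.01357088703656253 tilt [ 0.032 -0.118 -0.993]
```

Held for about 3 s with a steady 4.5 N. I draw back 8 cm and then straighten the tool.

```bash
python3 -m handwheel '[{"tx":0,"ty":2,"tz":-0.25,"ax":0,"ay":0,"az":0},{"tx":0,"ty":4,"tz":-0.5,"ax":0,"ay":0,"az":0},{"tx":0,"ty":6,"tz":-0.75,"ax":0,"ay":0,"az":0},{"tx":0.5,"ty":8,"tz":-1,"ax":0,"ay":0,"az":0},{"tx":0.5,"ty":8,"tz":-1.1,"ax":-0.7,"ay":0,"az":0},{"tx":0.5,"ty":8,"tz":-1.1,"ax":-1.4,"ay":0,"az":0},{"tx":0.5,"ty":8,"tz":-1.1,"ax":-1.4,"ay":0,"az":0},{"tx":0.5,"ty":8,"tz":-1.1,"ax":-1.4,"ay":0,"az":0}]'; python3 ft.py; python3 go.py .26 .01 .137
```

```text
time_s: 22.8
tool_pos: [0.4849, 0.2413, 0.1399]
eef_rot: [[-0.965, -0.26, 0.0], [-0.26, 0.965, -0.001], [0.0, -0.001, -1.0]]
ft_force: [0.3, -0.6, -2.5]
gripper_width: 0.0073
grasp_force: 58.2
front 0.25857675829728033 ft/torque/tau [ -0.22  -0.06  -2.35   0.04  -0.01   0.01  -0.01 -46.15 -21.61  -0.03
  -0.01   0.01]
now front/left/z 0.2585845464044243 0.0053587470845624504 0.139944528210917 ft [-0.377  0.126 -2.052] w 0.00716306400298774 t 22.95
target [0.48  0.242 0.137] d cm [0.464 0.143 0.294] az 0.023493837885163835 tilt [ 0.    -0.001 -1.   ]
```

Now I lower until the board carries the mug's weight, then open.

```bash
python3 -m handwheel '[{"tx":0,"ty":0,"tz":0.1,"ax":0,"ay":0,"az":0},{"tx":0,"ty":0,"tz":0.15,"ax":0,"ay":0,"az":0},{"tx":0,"ty":0,"tz":0.15,"ax":0,"ay":0,"az":0}]' | grep -E "pos|ft"; python3 ft.py;  python3 -m handwheel '[{"tx":0,"ty":0,"tz":0.08,"ax":0,"ay":0,"az":0},{"tx":0,"ty":0,"tz":0.08,"ax":0,"ay":0,"az":0}]' | grep -E "pos|ft"; python3 ft.py
```

```text
tool_pos: [0.4857, 0.2419, 0.1393]
ft_force: [-0.6, 3.1, 4.1]
front 0.2588232151426934 ft/torque/tau [ -0.79   3.53   5.33   0.54   0.2    0.01  -2.15 -41.87 -18.87  -1.2
   0.1   -0.01]
tool_pos: [0.486, 0.2422, 0.139]
ft_force: [-2.1, 4.1, 8.7]
front 0.25907699104332516 ft/torque/tau [ -2.21   4.7    8.06   0.57   0.27  -0.02  -2.61 -40.59 -18.23  -1.39
   0.    -0.02]
```

```bash
python3 -m handwheel '[{"tx":0,"ty":0,"tz":-0.1,"ax":0,"ay":0,"az":0},{"tx":0,"ty":0,"tz":-0.1,"ax":0,"ay":0,"az":0},{"tx":0,"ty":0,"tz":-0.1,"ax":0,"ay":0,"az":0},{"tx":0,"ty":0,"tz":-0.1,"ax":0,"ay":0,"az":0},{"tx":0,"ty":0,"tz":-0.1,"ax":0,"ay":0,"az":0}]' 3.2 | grep -E "ft|width|grasp"; python3 -m handwheel '[{"tx":0,"ty":0,"tz":-1,"ax":0,"ay":0,"az":0},{"tx":0,"ty":0,"tz":-3,"ax":0,"ay":0,"az":0},{"tx":0,"ty":0,"tz":-6,"ax":0,"ay":0,"az":0},{"tx":0,"ty":0,"tz":-10,"ax":0,"ay":0,"az":0},{"tx":0,"ty":0,"tz":-15,"ax":0,"ay":0,"az":0},{"tx":4,"ty":5,"tz":-16,"ax":0,"ay":0,"az":0},{"tx":7,"ty":10,"tz":-16,"ax":0,"ay":0,"az":0},{"tx":10,"ty":14,"tz":-16,"ax":0,"ay":0,"az":0}]'; python3 -m handwheel '[{"tx":2,"ty":5,"tz":0,"ax":0,"ay":0,"az":0},{"tx":4,"ty":9,"tz":0,"ax":0,"ay":0,"az":0},{"tx":4,"ty":9,"tz":0,"ax":0,"ay":0,"az":0}]' | grep pos; python3 - <<'E'
from h import *
P={n:imaging.get_image(n) for n in("side","top")}
for n,p in P.items():
  for q in("mug_axis","orange_mug","roller","lid_front","sugar_jar","espresso_cup","glass"):
    r=tip_of(p,q)
    if r: print(n,q,round(r[0]["conf"],2),np.round(atz(p,r[0]["centre"],{"roller":.1,"lid_front":.233}.get(q,.052)),3))
cv2.imwrite("pics/p7.png",cv2.resize(cv2.hconcat([p["img"][140:320,180:400] for p in P.values()]),(800,327))[:,:,::-1])
E
```

```text
ft_force: [0.1, 0.2, -0.3]
gripper_width: 0.0321
grasp_force: 0.0
time_s: 25.5
tool_pos: [0.3508, 0.3515, 0.3]
eef_rot: [[-0.966, -0.26, 0.002], [-0.26, 0.966, 0.002], [-0.002, 0.001, -1.0]]
ft_force: [1.0, 0.6, -0.2]
gripper_width: 0.0319
grasp_force: 0.0
tool_pos: [0.288, 0.4287, 0.2994]
side mug_axis 0.88 [0.492 0.208 0.052]
side orange_mug 0.34 [0.55  0.101 0.052]
side roller 0.66 [0.527 0.107 0.1  ]
side lid_front 0.62 [0.552 0.031 0.233]
side sugar_jar 0.62 [0.647 0.161 0.052]
side espresso_cup 0.89 [0.658 0.28  0.052]
side glass 0.62 [0.764 0.185 0.052]
top mug_axis 0.66 [0.503 0.216 0.052]
top orange_mug 0.78 [0.485 0.203 0.052]
top roller 0.36 [0.524 0.11  0.1  ]
top lid_front 0.8 [0.538 0.032 0.233]
top sugar_jar 0.62 [0.655 0.164 0.052]
top espresso_cup 0.6 [0.658 0.277 0.052]
```

View pics/p7.png

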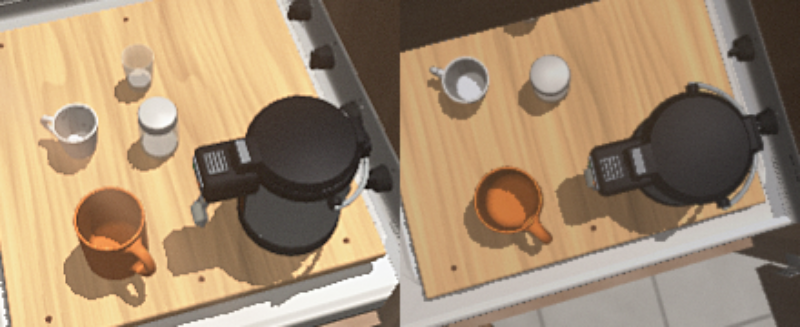

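The mug stands upright on the board with its axis about 0.105 m from the roller (side crop (110,235)). The lever hangs free at (200,210), the lid is shut, the jar, cup and glass have not moved, and the arm is clear. I hand the job in.

```bash
python3 -c "
from bench import workorder
print(workorder.close_job())"
```

```text
the job is handed in; nothing more can be done
None
```

I handed the job in at about 26 s (no verdict came back): lid shut, mug held against the lever about 3 s at an estimated 0.36 rad (leaned back 7° after the gripper touched the nose on a first try), mug then set upright about 10 cm from the roller, jar, cup and glass unmoved.

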